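# Open the paddle-latched toolbox back onto its stop

## Robot

A 6-joint arm with a two-finger parallel gripper is mounted at the origin on the work surface. World frame = base frame: x ahead of the robot, y to its left, z up, the work surface at z = 0. Lengths are in mm, angles in degrees, forces in N, time in s.
With the tool pointing down it reaches from about 300 to 850 mm from the base axis. Payload 4.2 kg.
Tool frame: the origin (TCP) lies at the very end of the fingers, on their centre line; the grasp point (between the pads) lies 19 mm behind it; z points along the fingers, y is the line along which they close (so a half turn about z gives the same grasp; the last joint's range is limited). The gripper opens to 91 mm and grips with 3 to 60 N. Pads are 32 mm wide; open, the fingers measure 118 mm over their backs; the gripper's body (76 mm by 178 mm) begins 60 mm behind the grasp point.
Start: joints at [65.718, 18.312, 89.639, -0, 72.044, -1.146], TCP at [225.93, 528.771, 213.976] pointing down, gripper open.
Joint ranges: [-177.97, 177.97], [-48.28, 115.42], [12.27, 149.76], [-77.06, 257.06], [2.81, 150.46], [-146.56, 146.56]. Speed limits (degrees/s): [147.25, 147.25, 180, 180, 180, 180].

## Interface

Orientations are given as [roll, pitch, yaw] about the fixed x, y, z axes, in that order (R = Rz(yaw) Ry(pitch) Rx(roll)).
In Python, from workcell import * gives the robot as it stands.
- The arm moves only by the tool move_arm, never from a script. Its argument "motion" is a list of rows, each a list of 3 entries, a list of its own where there are three numbers: the finger opening in mm, from 0 to 91.2, then the shift along the world's x, y, z in units of 25 mm (1.0 is 25 mm), then the turn, a rotation vector about the world's x, y, z in units of 4 degrees (1.0 is 4 degrees). In form: [[grip, [x, y, z], [ax, ay, az]], ...]. A call has 1 to 20 rows; each row shifts and turns the commanded pose from where the row before left it; what a row does not reach is not made up. A row lasts 1/12 s, in which the tool goes at most 41.7 mm and 7.16 degrees, less where a joint would pass 70% of its speed; a pose out of reach is approached as far as the arm can. A call with a number of a shift or a turn outside -1 to 1 is refused whole. A call with a gripper value outside its range is refused whole. The fingers move at their own pace and stop on an object; "grip_force" is the grip in N (left out, the last holds). Time passes only in rows, so rows that do not move let the fingers close. It gives the time, the measured TCP pose, the force, the opening and the grip force at its end, in the units of the state.
- state(): the state, without advancing time (a new reading comes with each control period).
- grab_frame(name): name is "scene" or "side" or "wrist"; returns the picture (384x512x3 uint8, blue, green, red); there is no depth.
- camera_info(name): a dict with "fx", "fy", "cx", "cy" (pixels), "rvec" (rotation vector, rad) and "tvec" (3), from world to camera coordinates, as OpenCV has them. Camera axes: x right, y down, z forward; pixel columns grow to the right and rows downward; lengths in mm; the calibration is good to about 2 mm. A picture is of the moment at which its call begins: read the wrist's pose just before it. camera_info takes no time and is no camera call; for the wrist camera it gives the pose at the moment of the call.
- job_done(): hands the job in; it is judged then, once.
The state is a dict: "time_s": time; "qpos": joint angles; "qvel": joint speeds; "effort": joint torques, N m; "ee_pos": TCP position; "ee_rot": TCP orientation; "force": force on the tool from outside, world axes, zero at the start; "torque": the same for the moment, N m; "gripper_width": finger opening in mm; "gripper_force": force on a finger pad.
Only numpy, scipy, OpenCV 4.12 (cv2) and the standard library are available. Lean on these libraries where they do the work, as an engineer would, in place of code of your own. Each camera call takes 0.05 s, during which the arm holds its last target. There are 200 camera calls.

## Task

Open the red toolbox: lift the yellow paddle on its lid to draw the hidden latch, raise the lid, and swing it right back until it has pressed the rubber buffer of its stop well in, feeling for it so as not to crush the buffer. Leave the lid standing open there on its stiff hinge with the paddle lying flat again, and do not disturb the tools and tins around it.

Things in the scene. Friction and masses are not known exactly. Their poses are not given: they have to be found in the camera images.
- toolbox: red steel toolbox, fixed to the bench, 200 mm deep (its x) by 340 mm wide (its y) by 100 mm high under the lid; origin at the centre of its underside, z up, x from its front to its hinge side. The lid and everything on it belong to it.
- lid_hinge (a point): fixed point on the lid's hinge axis, at the middle of the toolbox's rear top edge, 100 mm above the bench; axes as the toolbox's: the hinge runs along y. The lid's underside passes through the axis.
- lid (a joint): lid angle, rad: 0 shut, grows as the front edge rises and swings back away from the robot. Lid: flat red plate 200 mm deep, 340 mm wide, 10 mm thick, 0.3 to 0.5 kg, on a stiff friction hinge (0.7 N m): it stays at whatever angle it is left. A hidden sliding pawl under the front of the lid locks it shut.
- lid_edge (a point): middle of the lid's front edge, half-way through its 10 mm thickness, 200 mm from the hinge; moves with the lid, with the lid's axes (x towards the hinge, z out of its upper face). A pawl and its housing stand up to 20 mm out of the lid's underside between 10 and 150 mm from this edge, but only within 20 mm either side of the middle; the rest of the underside is plain.
- paddle (a joint): angle of the paddle against the lid, rad: 0 lying flat, 1.1 its upper end stop. A weak spring (0.12 N m flat, 0.25 N m at the stop) lays it flat again when released. Lifting it draws the pawl; the pawl clears its worn keeper at an angle that differs from one toolbox to the next, somewhere from 0.35 to 0.8.
- paddle_grip (a point): centre of the yellow grip at the paddle's free end, on top of the lid; moves and turns with the paddle. Grip 44 mm wide (y), 16 mm (x), 18 mm tall (z). Paddle flat: its underside 6 mm, its centre 15 mm above the lid's upper face (125 mm above the bench), 31 mm behind the lid's front edge. The lid is clear for 100 mm either side of it.
- paddle_pivot (a point): middle of the paddle's pivot line (along y), on the lid: 54 mm from the grip's centre towards the lid's hinge and 1 mm lower, 115 mm from the hinge line; moves with the lid. The grip rises and swings back towards the hinge about it, turning the same way as the opening lid.
- buffer (a joint): how far the rubber buffer of the lid's stop is pressed in, rad: 0 untouched. Soft up to 0.10 (0.08 to 0.33 N m about the hinge, too weak to push the lid back), then stiff rubber (about 80 N m/rad); crushed and spoilt at 0.20. It sits on a stop arm at the toolbox's left (+y) end, 100 mm from the hinge axis. Its setting differs each time: the lid first meets the buffer at 1.3 to 1.65 rad.
- oil_tin: steel tin with green band, 64 mm across, 85 mm tall, beside the right end of the toolbox; origin at its underside. A bystander.
- screw_jar: glass jar with brass cap, 60 mm across, 80 mm tall, beside the left end of the toolbox; origin at its underside. A bystander.
- screwdriver: screwdriver with orange handle, lying in front of the toolbox; origin at its underside. A bystander.
- wrench: steel wrench, lying to the left of the toolbox; origin at its underside. A bystander.
- hammer: hammer with a wooden handle, lying to the right; origin at its underside. A bystander.
- tape_roll: blue roll, 90 mm across, 45 mm tall, to the left; origin at its underside. A bystander.
- spray_can: white bottle with red cap, 60 mm across, 170 mm tall, far right; origin at its underside. A bystander.

How it is judged (in metres and radians):
On the way, in this order (a step that is already met when the one before it is completed fails the run):
1. with the paddle lifted, the latch has let go and the lid has been raised a little (value of joint lid above 0.1 rad and value of joint paddle above 0.25 rad), for 0.05 s.
2. the lid has come back against its stop and pressed the buffer in by at least 0.05 rad (value of joint buffer above 0.05 rad), for 0.2 s.
At the end, for the whole second after the job is handed in: The lid stands open (over 1.3 rad), at rest (under 0.05 rad/s), holding the buffer pressed in (over 0.05 rad), and the paddle lies flat (under 0.1 rad) (value of joint lid above 1.3 rad and value of joint buffer above 0.05 rad and value of joint paddle below 0.1 rad and velocity of joint lid between -0.05 and 0.05 rad/s); the robot touches nothing.
It fails at once if the buffer is crushed: the lid is forced on past 0.20 rad of buffer travel (value of joint buffer above 0.2 rad).
It fails at once if a bystander is moved by more than 30 mm (distance of any of oil_tin, screw_jar, screwdriver, wrench, hammer, tape_roll, spray_can from where it was at the start of the episode above 0.03 m).
It also fails if it takes over 72 s, if anything falls off the work surface, if the arm or the gripper's body presses on something with over 40 N, if the wrist force passes 120 N, or if a joint passes its speed limit or range.

## Working session

There is one attempt and no reset: what is moved stays moved. The work goes in short steps, Python scripts to look and compute and a tool call to move; the robot and the scene stay as the last step left them, time stands still between calls to the robot, and variables do not carry over. Pictures are saved under pics/ and viewed, at most 10 in all, crops included, and the job is handed in when it is done.

Besides the shell and the picture viewer there is one more tool, called by a JSON object that holds its "fn" and its "kwargs". move_arm: Moves the arm, as the interface text tells. Shifts and turns lie within -1 to 1; 1 stands for 25 mm of shift or 4 degrees of turn. Its arguments: {"type":"object","properties":{"motion":{"type":"array","items":{"type":"array"}},"grip_force":{"type":"number"}},"required":["motion"]}

```bash
mkdir -p pics; ls; python3 - <<'E'
from workcell import *
import cv2
s=state();print({k:s[k] for k in('time_s','ee_pos','ee_rot','force','gripper_width')})
for n in("scene","side"):
    cv2.imwrite(f"pics/{n}0.png",grab_frame(n));print(n,camera_info(n))
E
```

```text
pics
{'time_s': 0.0, 'ee_pos': array([225.7059975 , 528.30342469, 213.13513699]), 'ee_rot': array([-1.79900069e+02, -2.84608193e-03,  1.56863850e+02]), 'force': array([-0.74999202, -0.19619797,  0.39233933]), 'gripper_width': 91.22715755551286}
scene {'fx': 395.57437745170944, 'fy': 395.57437745170944, 'cx': 260.47855887808953, 'cy': 195.2733644239014, 'rvec': array([ 2.46355173,  0.75156981, -0.20390949]), 'tvec': array([-442.03644428, -206.31628691, 1414.76168181])}
side {'fx': 372.21810342114117, 'fy': 372.21810342114117, 'cx': 253.48067135013508, 'cy': 190.1802261681821, 'rvec': array([ 2.209182  , -0.55723345,  0.27892995]), 'tvec': array([-471.45536947,  226.17803455,  966.64115914])}
```

View pics/scene0.png

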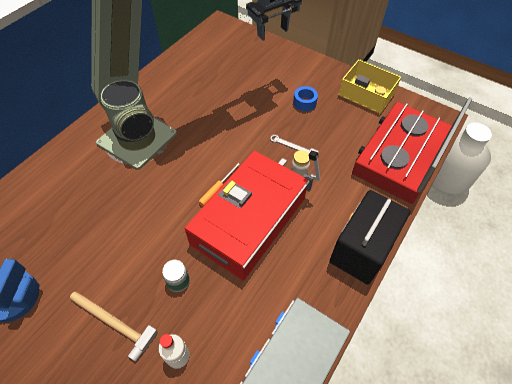

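View pics/side0.png

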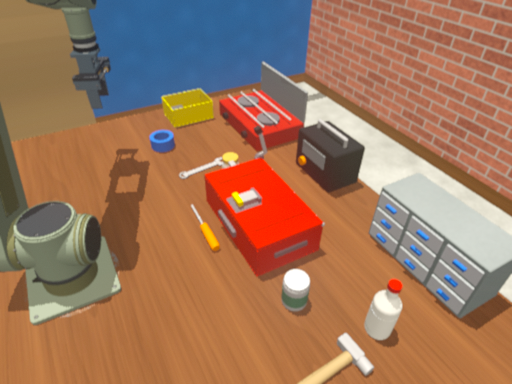

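The toolbox lies at about scene (248,212), side (262,215), with the yellow grip at scene (229,187) and side (237,199). I'll enlarge both views to pick the lid corners.

```bash
python3 - <<'E'
import cv2,numpy as np
a=cv2.imread("pics/scene0.png")[140:290,180:330];b=cv2.imread("pics/side0.png")[145:275,195:335]
A=cv2.resize(a,(400*1,400),interpolation=cv2.INTER_CUBIC);B=cv2.resize(b,(400,int(130*400/140)),interpolation=cv2.INTER_CUBIC)
B=cv2.copyMakeBorder(B,0,400-B.shape[0],0,0,0)
cv2.imwrite("pics/zoom.png",np.hstack([A,B]))
# yellow centroids
for n in("scene","side"):
    im=cv2.imread(f"pics/{n}0.png");h=cv2.cvtColor(im,cv2.COLOR_BGR2HSV)
    m=cv2.inRange(h,(22,150,120),(35,255,255));k,l,st,c=cv2.connectedComponentsWithStats(m)
    for i in range(1,k):
        if st[i,4]>15:print(n,c[i],st[i])
E
```

```text
scene [368.49432198  86.08216433] [ 339   60   62   53 1497]
side [187.93180187 107.59440057] [ 162   90   52   37 1393]
side [229.71568627 156.40196078] [223 152  15  10 102]
side [237.21176471 198.48235294] [232 192  11  14  85]
side [208.99145299 234.63247863] [202 223  15  23 117]
```

View pics/zoom.png

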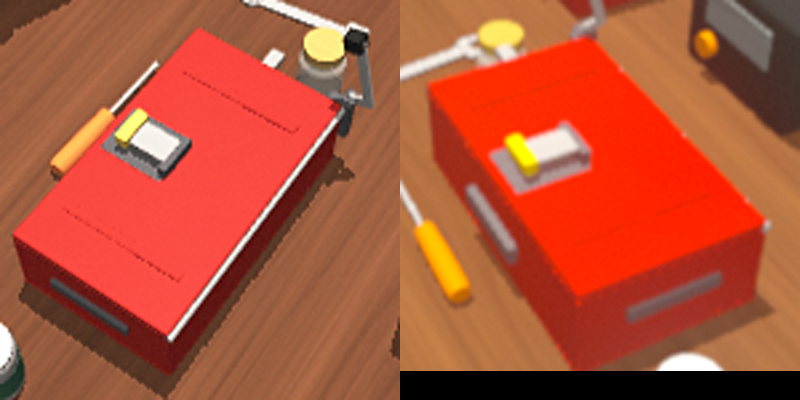

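The zoom shows four lid-top corners in each view: scene (253,151), (309,180), (244,266), (186,229); side (205.5,174), (262,158), (323,224.5), (257,248). The stop arm with its black buffer is at the left rear.

```bash
cat > h.py <<'E'
from workcell import *
import cv2,numpy as np
from scipy.optimize import least_squares
def proj(n,P):
    c=camera_info(n);K=np.array([[c['fx'],0,c['cx']],[0,c['fy'],c['cy']],[0,0,1]])
    return cv2.projectPoints(np.float64(P).reshape(-1,3),c['rvec'],c['tvec'],K,None)[0].reshape(-1,2)
E
python3 - <<'E'
from h import *
L=np.array([[-100,170,110],[100,170,110],[100,-170,110],[-100,-170,110],[-69,0,134]],float) # FL RL RR FR grip top
sc=np.array([[253.1,150.9],[309.4,180.1],[243.75,266.4],[185.6,228.9],[228.5,187.5]])
si=np.array([[205.5,174.4],[262.2,158.3],[322.75,224.5],[257.3,248.3],[237.2,198.5]])
def W(p):
    c,s=np.cos(p[2]),np.sin(p[2]);return np.c_[p[0]+c*L[:,0]-s*L[:,1],p[1]+s*L[:,0]+c*L[:,1],L[:,2]]
def f(p,w=(1,1)):
    return np.r_[(w[0]*(proj("scene",W(p))-sc)).ravel(),(w[1]*(proj("side",W(p))-si)).ravel()]
for w in((1,1),(1,0),(0,1)):
    r=least_squares(f,[550,0,0],args=(w,));print(r.x,np.degrees(r.x[2]),np.round(f(r.x),1))
r=least_squares(f,[550,0,0]);print(W(r.x).round(1))
E
```

```text
[ 5.26492460e+02 -5.78899667e+01 -1.18172899e-02] -0.6770808390914536 [ 0.7 -0.9 -1.  -0.6 -1.6  0.1 -2.1 -1.   0.5 -0.8 -0.7 -0.6 -0.  -1.5
  2.2 -1.9  0.8  0.9  1.3 -1.3]
[ 5.29234592e+02 -5.80834405e+01  1.10313651e-04] 0.006320506652067704 [ 0.7 -0.6 -0.6 -0.7  0.2  0.7 -1.1  0.2  1.  -0.1 -0.3 -0.4  0.  -1.7
  3.4 -2.8  2.7  0.6  2.3 -1.4]
[ 5.23580455e+02 -5.94546040e+01 -2.41622693e-02] -1.3843960556172634 [ 0.4 -1.  -1.7 -0.  -3.7 -0.1 -3.6 -1.8 -0.5 -1.1 -0.9 -0.5  0.2 -0.9
  1.3 -0.6 -1.   1.7  0.4 -0.8]
[[ 428.5  113.3  110. ]
 [ 628.5  110.9  110. ]
 [ 624.5 -229.1  110. ]
 [ 424.5 -226.7  110. ]
 [ 457.5  -57.1  134. ]]
```

{"fn": "move_arm", "kwargs": {"motion": [[91,[0.46,-1,0.1],[0,0,0.29]],[91,[0.46,-1,0.1],[0,0,0.29]],[91,[0.46,-1,0.1],[0,0,0.29]],[91,[0.46,-1,0.1],[0,0,0.29]],[91,[0.46,-1,0.1],[0,0,0.29]],[91,[0.46,-1,0.1],[0,0,0.29]],[91,[0.46,-1,0.1],[0,0,0.29]],[91,[0.46,-1,0.1],[0,0,0.29]],[91,[0.46,-1,0.1],[0,0,0.29]],[91,[0.46,-1,0.1],[0,0,0.29]],[91,[0.46,-1,0.1],[0,0,0.29]],[91,[0.46,-1,0.1],[0,0,0.29]],[91,[0.46,-1,0.1],[0,0,0.29]],[91,[0.46,-1,0.1],[0,0,0.29]],[91,[0.46,-1,0.1],[0,0,0.29]],[91,[0.46,-1,0.1],[0,0,0.29]],[91,[0.46,-1,0.1],[0,0,0.29]],[91,[0.46,-1,0.1],[0,0,0.29]],[91,[0.46,-1,0.1],[0,0,0.29]],[91,[0.46,-1,0.1],[0,0,0.29]]]}}

```text
time_s: 1.77
ee_pos: [456.0, 27.4, 263.8]
ee_rot: [180.0, -0.0, -179.9]
force: [0.7, 0.2, 0.4]
gripper_width: 91.2
gripper_force: 0.0
```

{"fn": "move_arm", "kwargs": {"motion": [[91,[0,-0.85,0],[0,0,0]],[91,[0,-0.85,0],[0,0,0]],[91,[0,-0.85,0],[0,0,0]],[91,[0,-0.85,0],[0,0,0]],[91,[0,0,0],[0,0,0]],[91,[0,0,0],[0,0,0]]]}}

```text
time_s: 2.27
ee_pos: [455.7, -56.6, 263.6]
ee_rot: [180.0, -0.0, 179.9]
force: [-0.5, 1.1, 1.1]
gripper_width: 91.1
gripper_force: 0.0
```

```bash
python3 - <<'E'
from h import *
s=state();print(s['time_s'],s['ee_pos'],s['ee_rot'],s['force'])
im=grab_frame("wrist");cv2.imwrite("pics/w1.png",im)
P=[[457.5,-57.1,134],[449.5,-79,134],[449.5,-35,134],[465.5,-79,134],[465.5,-35,134]]
print(proj("wrist",P).round(1))
h=cv2.cvtColor(im,cv2.COLOR_BGR2HSV);m=cv2.inRange(h,(22,120,100),(35,255,255));k,l,st,c=cv2.connectedComponentsWithStats(m)
print([(c[i].round(1),st[i]) for i in range(1,k) if st[i,4]>60])
E
```

```text
2.2667 [455.66006334 -56.62197344 263.62915195] [ 1.79954575e+02 -4.64934868e-02  1.79936218e+02] [-0.50239195  1.08382776  1.06854742]
[[249.8 186. ]
 [225.3 177.3]
 [274.6 177.3]
 [225.6 194.6]
 [274.3 194.6]]
[(array([261.2,  85.4]), array([ 219,   78,   86,   16, 1078], dtype=int32)), (array([258., 180.]), array([230, 171,  49,  21, 713], dtype=int32))]
```

```bash
python3 - <<'E'
import cv2
im=cv2.imread("pics/w1.png")[60:300,130:390];cv2.imwrite("pics/w1z.png",cv2.resize(im,(650,600),interpolation=cv2.INTER_CUBIC))
E
```

```text
(no output)
```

View pics/w1z.png

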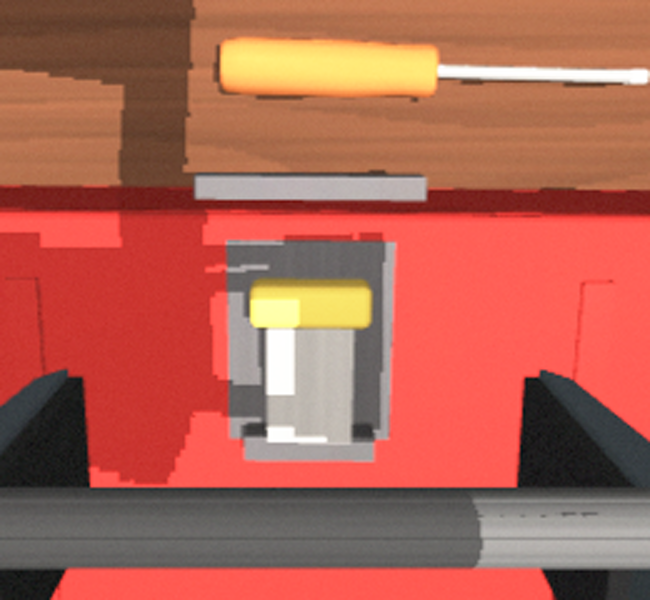

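The grip spans zoom x 250–372, rear top edge at y 328, so it sits at about (455,-53.5); the lid's front edge is near x=424. I'll descend with the fingers straddling it in y.

{"fn": "move_arm", "kwargs": {"motion": [[91,[0,0.12,-1],[0,0,0]],[91,[0,0,-1],[0,0,0]],[91,[0,0,-1],[0,0,0]],[91,[0,0,-1],[0,0,0]],[91,[0,0,-1],[0,0,0]],[91,[0,0,-0.5],[0,0,0]],[91,[0,0,-0.48],[0,0,0]],[91,[0,0,0],[0,0,0]],[91,[0,0,0],[0,0,0]]]}}

```text
time_s: 3.07
ee_pos: [455.7, -52.3, 114.2]
ee_rot: [180.0, -0.1, -179.9]
force: [0.5, 0.1, 0.4]
gripper_width: 90.7
gripper_force: 0.0
```

{"fn": "move_arm", "kwargs": {"motion": [[40,[0,0,0],[0,0,0]],[40,[0,0,0],[0,0,0]],[40,[0,0,0],[0,0,0]],[40,[0,0,0],[0,0,0]],[40,[0,0,0],[0,0,0]],[40,[0,0,0],[0,0,0]],[40,[0,0,0],[0,0,0]],[40,[0,0,0],[0,0,0]]], "grip_force": 20}}

```text
time_s: 3.73
ee_pos: [455.9, -53.8, 114.5]
ee_rot: [-179.9, -0.0, -179.9]
force: [0.1, -0.9, 0.8]
gripper_width: 44.1
gripper_force: 20.0
```

```bash
cat >> h.py <<'E'
H=np.array([624.,100]);
def grip(th,ph):
    R=lambda a:np.array([[np.cos(a),np.sin(a)],[-np.sin(a),np.cos(a)]])  # turn front-up
    return H+R(th)@(np.array([-115,24.])+R(ph)@np.array([-54,1.]))
E
python3 - <<'E'
from h import *
L=[(0,p) for p in np.arange(0,1.01,.125)]+[(t,1.1) for t in np.arange(0.,1.81,.1)]
G=np.array([grip(*l) for l in L])
for l,g,d in zip(L,G,np.vstack([[0,0],np.diff(G,axis=0)])/25): print(np.round(l,3),g.round(1),d.round(2))
E
```

```text
[0. 0.] [455. 125.] [0. 0.]
[0.    0.125] [455.5 131.7] [0.02 0.27]
[0.   0.25] [456.9 138.3] [0.06 0.26]
[0.    0.375] [459.1 144.7] [0.09 0.26]
[0.  0.5] [462.1 150.8] [0.12 0.24]
[0.    0.625] [465.8 156.4] [0.15 0.23]
[0.   0.75] [470.2 161.5] [0.18 0.21]
[0.    0.875] [475.2 166.1] [0.2  0.18]
[0. 1.] [480.7 170. ] [0.22 0.16]
[0.  1.1] [485.4 172.6] [0.19 0.1 ]
[0.1 1.1] [493.3 186.1] [0.32 0.54]
[0.2 1.1] [502.6 198.7] [0.37 0.5 ]
[0.3 1.1] [513.  210.3] [0.42 0.47]
[0.4 1.1] [524.6 220.8] [0.46 0.42]
[0.5 1.1] [537.2 230.1] [0.5  0.37]
[0.6 1.1] [550.6 238.2] [0.54 0.32]
[0.7 1.1] [564.7 244.8] [0.57 0.27]
[0.8 1.1] [579.5 250. ] [0.59 0.21]
[0.9 1.1] [594.7 253.7] [0.61 0.15]
[1.  1.1] [610.2 255.8] [0.62 0.09]
[1.1 1.1] [625.8 256.4] [0.63 0.02]
[1.2 1.1] [641.4 255.5] [ 0.62 -0.04]
[1.3 1.1] [656.9 253. ] [ 0.62 -0.1 ]
[1.4 1.1] [672.  248.9] [ 0.6  -0.16]
[1.5 1.1] [686.6 243.4] [ 0.59 -0.22]
[1.6 1.1] [700.6 236.4] [ 0.56 -0.28]
[1.7 1.1] [713.8 228.1] [ 0.53 -0.33]
[1.8 1.1] [726.2 218.5] [ 0.49 -0.38]
```

{"fn": "move_arm", "kwargs": {"motion": [[40,[0.02,0,0.27],[0,0,0]],[40,[0.06,0,0.26],[0,0,0]],[40,[0.09,0,0.26],[0,0,0]],[40,[0.12,0,0.24],[0,0,0]],[40,[0.15,0,0.23],[0,0,0]],[40,[0.18,0,0.21],[0,0,0]],[40,[0.2,0,0.18],[0,0,0]],[40,[0.22,0,0.16],[0,0,0]],[40,[0.19,0,0.1],[0,0,0]],[40,[0,0,0],[0,0,0]],[40,[0,0,0],[0,0,0]]]}}

```text
time_s: 4.65
ee_pos: [483.6, -53.8, 162.5]
ee_rot: [-179.9, -0.4, -179.9]
force: [-7.6, -5.4, 1.3]
gripper_width: 43.8
gripper_force: 20.0
```

{"fn": "move_arm", "kwargs": {"motion": [[40,[0.16,0,0.27],[0,0,0]],[40,[0.16,0,0.27],[0,0,0]],[40,[0.18,0,0.25],[0,0,0]],[40,[0.19,0,0.25],[0,0,0]],[40,[0.21,0,0.24],[0,0,0]],[40,[0.21,0,0.23],[0,0,0]],[40,[0,0,0],[0,0,0]],[40,[0,0,0],[0,0,0]]]}}

```text
time_s: 5.32
ee_pos: [512.5, -54.1, 200.4]
ee_rot: [-179.9, -0.3, -179.9]
force: [-4.9, -4.8, -0.8]
gripper_width: 43.5
gripper_force: 20.0
```

```bash
python3 - <<'E'
from h import *
s=state();print(s['time_s'],s['ee_pos'],s['force'],s['torque'])
cv2.imwrite("pics/s2.png",cv2.resize(grab_frame("side")[110:290,150:350],(660,594)))
E
```

```text
5.3167 [512.45267577 -54.05481639 200.39806832] [-4.87387558 -4.80241593 -0.76365928] [-0.90390741  0.94513709 -0.09320987]
```

View pics/s2.png

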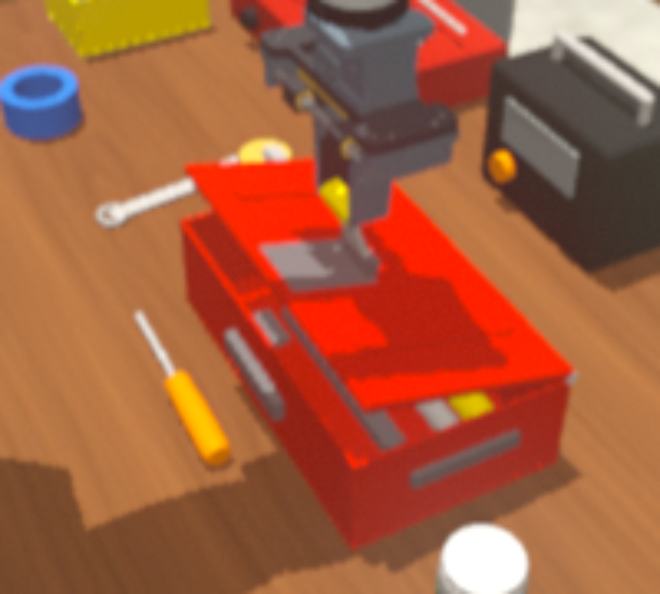

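The latch has let go: the lid stands about 0.3 rad open, the paddle is fully raised and the yellow grip is still pinched (zoom 338,200). I'll carry on along the arc to about 1.2 rad.

{"fn": "move_arm", "kwargs": {"motion": [[40,[0.23,0,0.21],[0,0,0]],[40,[0.23,0,0.21],[0,0,0]],[40,[0.25,0,0.19],[0,0,0]],[40,[0.25,0,0.18],[0,0,0]],[40,[0.27,0,0.16],[0,0,0]],[40,[0.27,0,0.16],[0,0,0]],[40,[0.28,0,0.14],[0,0,0]],[40,[0.29,0,0.13],[0,0,0]],[40,[0.29,0,0.11],[0,0,0]],[40,[0.3,0,0.1],[0,0,0]],[40,[0.3,0,0.08],[0,0,0]],[40,[0.31,0,0.07],[0,0,0]],[40,[0.31,0,0.05],[0,0,0]],[40,[0.31,0,0.04],[0,0,0]],[40,[0.31,0,0.01],[0,0,0]],[40,[0.32,0,0.01],[0,0,0]],[40,[0,0,0],[0,0,0]],[40,[0,0,0],[0,0,0]]]}}

```text
time_s: 6.87
ee_pos: [627.2, -54.9, 249.0]
ee_rot: [-179.8, 0.0, -179.9]
force: [-4.0, -5.7, 4.8]
gripper_width: 43.8
gripper_force: 20.0
```

{"fn": "move_arm", "kwargs": {"motion": [[40,[0.2,0,-0.01],[0,0,0]],[40,[0.21,0,-0.01],[0,0,0]],[40,[0.21,0,-0.02],[0,0,0]],[40,[0,0,0],[0,0,0]],[40,[0,0,0],[0,0,0]]]}}

```text
time_s: 7.28
ee_pos: [642.7, -55.1, 248.6]
ee_rot: [-179.8, 0.1, -179.9]
force: [-2.3, -5.9, 7.3]
gripper_width: 43.5
gripper_force: 20.0
```

{"fn": "move_arm", "kwargs": {"motion": [[40,[0.16,0,0.05],[0,0,0]],[40,[0.15,0,0.02],[0,0,0]],[40,[0,0,0],[0,0,0]],[40,[0,0,0],[0,0,0]]]}}

```text
time_s: 7.62
ee_pos: [649.3, -55.1, 248.9]
ee_rot: [-179.8, -0.1, -179.9]
force: [-4.7, -6.8, 4.2]
gripper_width: 43.4
gripper_force: 20.0
```

{"fn": "move_arm", "kwargs": {"motion": [[40,[0.16,0,-0.02],[0,0,0]],[40,[0.15,0,-0.03],[0,0,0]],[40,[0,0,0],[0,0,0]],[40,[0,0,0],[0,0,0]]]}}

```text
time_s: 7.95
ee_pos: [657.0, -55.1, 247.5]
ee_rot: [-179.8, -0.1, -179.9]
force: [-5.7, -7.0, 2.8]
gripper_width: 43.3
gripper_force: 20.0
```

```bash
python3 - <<'E'
from h import *
cv2.imwrite("pics/s3.png",cv2.resize(grab_frame("side")[60:280,150:400],(750,594)))
E
```

```text
(no output)
```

View pics/s3.png

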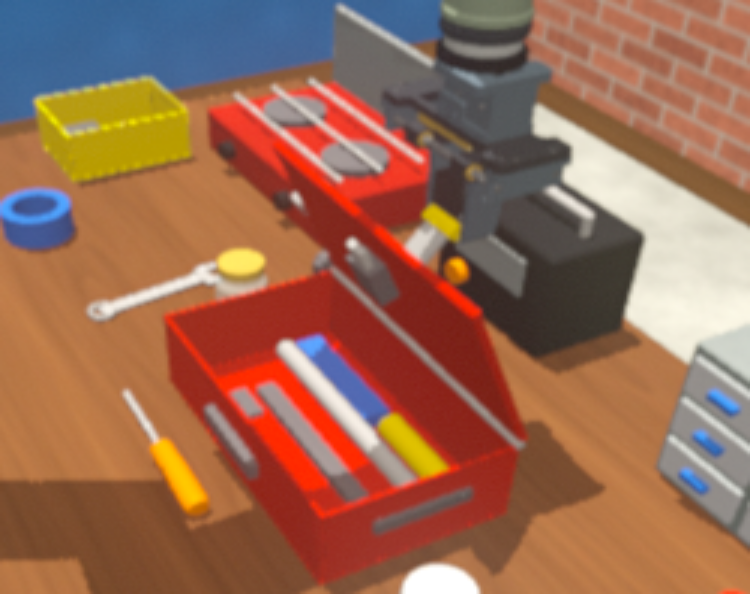

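The lid is near 1.3 rad, the paddle still raised and pinched at zoom (440,222), clear of everything. I'll feel on in small steps.

{"fn": "move_arm", "kwargs": {"motion": [[40,[0.15,0,-0.03],[0,0,0]],[40,[0.15,0,-0.04],[0,0,0]],[40,[0,0,0],[0,0,0]],[40,[0,0,0],[0,0,0]]]}}

```text
time_s: 8.33
ee_pos: [664.9, -55.2, 246.1]
ee_rot: [-179.8, -0.1, -179.9]
force: [-4.3, -7.1, 4.5]
gripper_width: 43.4
gripper_force: 20.0
```

{"fn": "move_arm", "kwargs": {"motion": [[40,[0.15,0,-0.04],[0,0,0]],[40,[0.15,0,-0.04],[0,0,0]],[40,[0,0,0],[0,0,0]],[40,[0,0,0],[0,0,0]]]}}

```text
time_s: 8.67
ee_pos: [672.8, -55.3, 244.4]
ee_rot: [-179.8, -0.0, -179.9]
force: [-3.6, -5.9, 4.4]
gripper_width: 43.5
gripper_force: 20.0
```

{"fn": "move_arm", "kwargs": {"motion": [[40,[0.15,0,-0.05],[0,0,0]],[40,[0.14,0,-0.05],[0,0,0]],[40,[0,0,0],[0,0,0]],[40,[0,0,0],[0,0,0]]]}}

```text
time_s: 9.0
ee_pos: [680.4, -55.3, 242.3]
ee_rot: [-179.8, 0.1, -180.0]
force: [-3.9, -6.5, 6.1]
gripper_width: 43.5
gripper_force: 20.0
```

{"fn": "move_arm", "kwargs": {"motion": [[40,[0.15,0,-0.06],[0,0,0]],[40,[0.14,0,-0.05],[0,0,0]],[40,[0,0,0],[0,0,0]],[40,[0,0,0],[0,0,0]]]}}

```text
time_s: 9.33
ee_pos: [687.7, -55.4, 239.7]
ee_rot: [-179.8, 0.1, -180.0]
force: [-3.3, -6.0, 5.0]
gripper_width: 43.6
gripper_force: 20.0
```

{"fn": "move_arm", "kwargs": {"motion": [[40,[0.14,0,-0.07],[0,0,0]],[40,[0.14,0,-0.06],[0,0,0]],[40,[0,0,0],[0,0,0]],[40,[0,0,0],[0,0,0]]]}}

```text
time_s: 9.67
ee_pos: [694.9, -55.5, 236.9]
ee_rot: [-179.8, 0.1, -180.0]
force: [-2.5, -6.2, 6.7]
gripper_width: 43.4
gripper_force: 20.0
```

{"fn": "move_arm", "kwargs": {"motion": [[40,[0.14,0,-0.07],[0,0,0]],[40,[0.14,0,-0.07],[0,0,0]],[40,[0,0,0],[0,0,0]],[40,[0,0,0],[0,0,0]]]}}

```text
time_s: 10.0
ee_pos: [699.8, -55.5, 234.4]
ee_rot: [-179.8, -0.1, -180.0]
force: [-9.3, -6.1, 12.0]
gripper_width: 43.2
gripper_force: 20.0
```

{"fn": "move_arm", "kwargs": {"motion": [[40,[0.08,0,-0.04],[0,0,0]],[40,[0,0,0],[0,0,0]],[40,[0,0,0],[0,0,0]],[40,[0,0,0],[0,0,0]]]}}

```text
time_s: 10.33
ee_pos: [700.6, -55.5, 233.9]
ee_rot: [-179.8, -0.2, -180.0]
force: [-12.5, -6.2, 14.3]
gripper_width: 43.0
gripper_force: 20.0
```

Stiff rubber felt (about 18 N against a 5 N baseline), so the buffer is in by about 0.12. Next I'll lay the paddle down most of the way along its arc before letting go.

{"fn": "move_arm", "kwargs": {"motion": [[40,[-0.11,0,0.19],[0,0,0]],[40,[-0.12,0,0.18],[0,0,0]],[40,[-0.14,0,0.16],[0,0,0]],[40,[-0.16,0,0.15],[0,0,0]],[40,[-0.17,0,0.13],[0,0,0]],[40,[-0.19,0,0.11],[0,0,0]],[40,[-0.19,0,0.09],[0,0,0]],[40,[0,0,0],[0,0,0]],[40,[0,0,0],[0,0,0]]], "grip_force": 10}}

```text
time_s: 11.08
ee_pos: [677.3, -55.3, 257.3]
ee_rot: [-179.8, 0.2, -180.0]
force: [-0.7, -7.0, 2.8]
gripper_width: 43.6
gripper_force: 10.0
```

```bash
python3 - <<'E'
from h import *
cv2.imwrite("pics/s4.png",cv2.resize(grab_frame("side")[60:280,150:400],(750,594)))
E
```

```text
(no output)
```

View pics/s4.png

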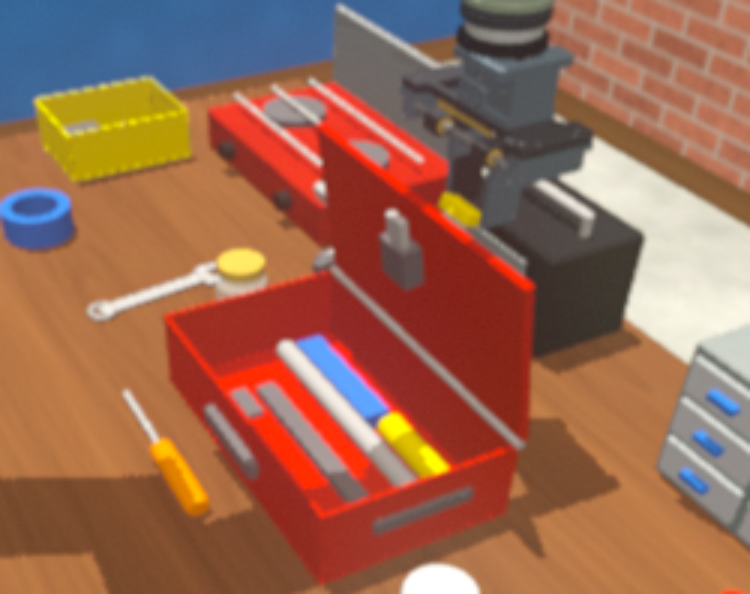

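The lid stands about vertical, with the paddle mostly lowered (grip at zoom 460,210). Now I'll release it and lift away.

{"fn": "move_arm", "kwargs": {"motion": [[40,[-0.1,0,0.04],[0,0,0]],[50,[0,0,0],[0,0,0]],[50,[0,0,0],[0,0,0]],[50,[0,0,0],[0,0,0]],[91,[0,0,0],[0,0,0]],[91,[0,0,0],[0,0,0]],[91,[0,0,0],[0,0,0]],[91,[0,0,0],[0,0,0]],[91,[0,0,0],[0,0,0]],[91,[0.2,0,0.3],[0,0,0]],[91,[0.3,0,0.8],[0,0,0]],[91,[0.3,0,1],[0,0,0]],[91,[0,0,1],[0,0,0]],[91,[0,0,1],[0,0,0]],[91,[0,0,1],[0,0,0]],[91,[0,0,1],[0,0,0]],[91,[0,0,0],[0,0,0]],[91,[0,0,0],[0,0,0]]]}}

```text
time_s: 12.63
ee_pos: [694.9, -53.2, 409.2]
ee_rot: [-180.0, 0.2, -179.9]
force: [0.4, -0.6, -0.8]
gripper_width: 91.3
gripper_force: 0.0
```

```bash
python3 - <<'E'
from h import *
s=state();print(s['time_s'],s['ee_pos'],s['force'],s['qvel'])
a=cv2.resize(grab_frame("side")[90:240,220:345],(400,480),interpolation=cv2.INTER_CUBIC)
b=cv2.resize(grab_frame("scene")[110:290,190:340],(400,480),interpolation=cv2.INTER_CUBIC)
cv2.imwrite("pics/s5.png",np.hstack([a,b]))
E
```

```text
12.6333 [694.85479177 -53.23417161 409.20907349] [ 0.41905036 -0.57445713 -0.76759378] [ 0.0285519   1.25821107  4.38349534  0.00442412 -0.79336119 -0.01896941]
```

View pics/s5.png

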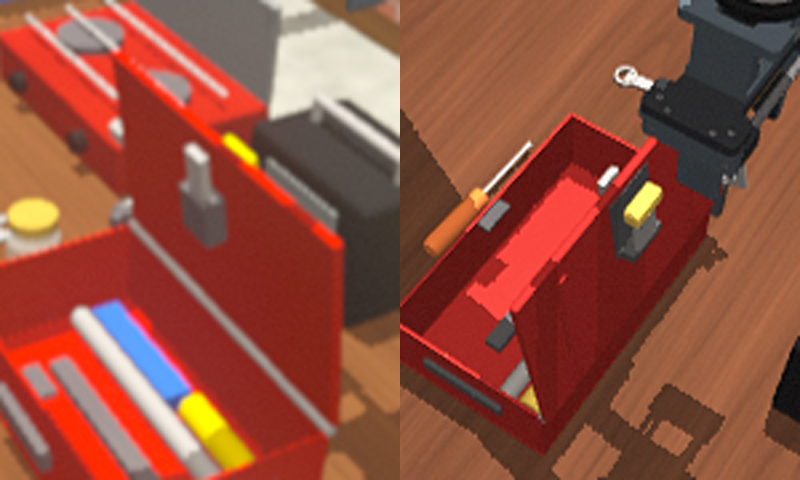

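The paddle lies flat (scene zoom 642,203) and the gripper is clear. I'll check numerically that the lid did not spring back on release.

```bash
python3 - <<'E'
from h import *
now=grab_frame("side")
n4=cv2.resize(cv2.resize(now[60:280,150:400],(750,594)),(750,660))
o4=cv2.resize(cv2.imread("pics/s4.png"),(750,660))
def m(im):
    return im[...,2].astype(float)-im[...,1]
# lid right portion (x 470..560, y 250..400 in 3x), underside edge; box front right as a fixed reference
for nm,(x0,x1,y0,y1) in {"lid corner":(495,560,285,370),"lid left top":(300,370,125,200),"box ref":(280,380,480,640)}.items():
    (dx,dy),r=cv2.phaseCorrelate(m(o4)[y0:y1,x0:x1],m(n4)[y0:y1,x0:x1],cv2.createHanningWindow((x1-x0,y1-y0),cv2.CV_64F))
    print(nm,dx/3,dy/3,r)
R=lambda t:[[624+10*np.sin(t)-200*np.cos(t)*1,y,100+200*np.sin(t)+10*np.cos(t)] for y in(-228,112)]
for t in(1.4,1.5,1.55,1.6):print(t,proj("side",R(t)).round(1).tolist())
s=state();print(s['time_s'],s['qvel'])
E
```

```text
lid corner -0.9842920258127824 0.016243787898957862 0.6902964388661925
lid left top 0.037187658301725435 0.21011310079586565 0.455190606066248
box ref -0.005815187375513157 -0.016282610754165223 0.5405177619172101
1.4 [[327.2, 166.7], [255.2, 105.3]]
1.5 [[334.2, 163.8], [261.2, 103.4]]
1.55 [[337.7, 162.7], [264.2, 102.7]]
1.6 [[341.1, 161.7], [267.1, 102.2]]
12.7833 [-0.06779112  0.20394889  0.35363758 -0.15001905  0.32915097 -0.03607301]
```

The lid has moved at most 0.014 rad since then, but the lid was not imaged at full press. There's plenty of time, so I'll check by feel with closed fingers against the lid's underside, away from the pawl.

{"fn": "move_arm", "kwargs": {"motion": [[0,[-0.9,-0.33,0],[0,0,0]],[0,[-0.9,-0.33,0],[0,0,0]],[0,[-0.9,-0.33,0],[0,0,0]],[0,[-0.9,-0.33,0],[0,0,0]],[0,[-0.9,-0.33,0],[0,0,0]],[0,[-0.9,-0.33,0],[0,0,0]],[0,[-0.9,-0.33,0],[0,0,0]],[0,[0,0,-1],[0,0,0]],[0,[0,0,-1],[0,0,0]],[0,[0,0,-1],[0,0,0]],[0,[0,0,-1],[0,0,0]],[0,[0,0,-1],[0,0,0]],[0,[0,0,-1],[0,0,0]],[0,[0,0,-0.15],[0,0,0]],[0,[0,0,0],[0,0,0]],[0,[0,0,0],[0,0,0]]]}}

```text
time_s: 14.12
ee_pos: [537.2, -111.0, 254.5]
ee_rot: [180.0, 0.0, -179.9]
force: [-0.8, 0.1, 0.4]
gripper_width: 0.3
gripper_force: 0.0
```

{"fn": "move_arm", "kwargs": {"motion": [[0,[0.5,0,0],[0,0,0]],[0,[0.5,0,0],[0,0,0]],[0,[0.3,0,0],[0,0,0]],[0,[0.2,0,0],[0,0,0]],[0,[0,0,0],[0,0,0]],[0,[0,0,0],[0,0,0]]]}}

```text
time_s: 14.62
ee_pos: [574.4, -111.0, 254.4]
ee_rot: [-180.0, 0.0, -179.9]
force: [0.3, -0.3, 0.5]
gripper_width: 1.0
gripper_force: 0.0
```

{"fn": "move_arm", "kwargs": {"motion": [[0,[0.2,0,0],[0,0,0]],[0,[0,0,0],[0,0,0]],[0,[0,0,0],[0,0,0]]]}}

```text
time_s: 14.87
ee_pos: [578.3, -111.0, 254.4]
ee_rot: [180.0, -0.1, -179.9]
force: [-5.2, 0.1, 3.7]
gripper_width: 0.4
gripper_force: 2.5
```

{"fn": "move_arm", "kwargs": {"motion": [[0,[0.2,0,0],[0,0,0]],[0,[0,0,0],[0,0,0]],[0,[0,0,0],[0,0,0]]]}}

```text
time_s: 15.12
ee_pos: [581.8, -111.0, 254.8]
ee_rot: [180.0, -0.3, -179.9]
force: [-9.8, 0.2, 6.3]
gripper_width: 0.6
gripper_force: 4.8
```

{"fn": "move_arm", "kwargs": {"motion": [[0,[0.1,0,0],[0,0,0]],[0,[0,0,0],[0,0,0]],[0,[0,0,0],[0,0,0]]]}}

```text
time_s: 15.37
ee_pos: [582.9, -111.1, 255.0]
ee_rot: [-180.0, -0.4, -180.0]
force: [-13.2, 0.2, 8.9]
gripper_width: 0.4
gripper_force: 6.8
```

The same stiff rubber is met again within 4 mm of contact, so the lid rests at about 0.1 rad of buffer travel. Backing away.

{"fn": "move_arm", "kwargs": {"motion": [[0,[-0.1,0,0],[0,0,0]],[0,[-0.1,0,0],[0,0,0]],[0,[-0.2,0,0],[0,0,0]],[0,[-0.6,0,0],[0,0,0]],[0,[-1,0,0],[0,0,0]],[0,[-1,0,0],[0,0,0]],[0,[-0.5,0,0.5],[0,0,0]],[0,[0,0,1],[0,0,0]],[0,[0,0,1],[0,0,0]],[0,[0,0,1],[0,0,0]],[0,[0,0,0],[0,0,0]],[0,[0,0,0],[0,0,0]],[0,[0,0,0],[0,0,0]],[0,[0,0,0],[0,0,0]]]}}

```text
time_s: 16.53
ee_pos: [499.1, -110.8, 340.1]
ee_rot: [180.0, -0.1, -179.9]
force: [0.1, 0.5, 1.4]
gripper_width: 0.7
gripper_force: 0.0
```

```bash
python3 - <<'E'
from h import *
s=state();print(s['time_s'],s['ee_pos'],s['force'])
print(job_done())
E
```

```text
16.5333 [ 499.06863729 -110.84891874  340.09271709] [0.08456275 0.5410562  1.37904271]
the job is handed in; nothing more can be done
None
```

I handed the job in at 16.5 s of robot time (the script returned no verdict): the lid stands open at about 1.5 rad with the buffer pressed in by about 0.1 rad (judged from the push force), the paddle lies flat, the robot touches nothing, and none of the bystanders was touched.

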